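# First diagonal of the mould's water-chamber cover

## Robot

A 6-joint arm with a two-finger parallel gripper is mounted at the origin on the work surface. World frame = base frame: x ahead of the robot, y to its left, z up, the work surface at z = 0. Lengths are in mm, angles in rad, forces in N, time in s.
With the tool pointing down it reaches from about 325 to 875 mm from the base axis. Payload 4.4 kg.
Tool frame: the origin (TCP) lies on the centre line of the jaws, within the pads' length; the fingertips stand 17 mm ahead of it and the grasp point (between the pads) lies 2 mm behind it (ctrl.nose_length is the z of the fingertips in the tool frame, in mm); z points along the fingers, x is the direction in which the jaws open and shut, and the axes are right-handed (so a half turn about z gives the same grasp; the last joint's range is limited). The gripper opens to 85 mm and grips with 20 to 120 N. Pads are 22 mm wide; open, the fingers measure 114 mm over their backs; the gripper's body (76 mm by 85 mm) begins 54 mm behind the grasp point. The pads swing forward as they close: fully open they stand 13 mm farther back than shut.
Start: joints at [-1.438, 0.207, 1.542, -0, 1.393, -0.15], TCP at [160.991, -552.005, 211.582] pointing down, gripper open.
Joint ranges: [-2.73, 2.73], [-0.86, 2.22], [0.23, 2.46], [-1.11, 4.25], [0.08, 2.63], [-2.82, 2.82]. Speed limits (rad/s): [2.79, 2.79, 3.14, 3.14, 3.14, 3.14].

## Interface

Orientations are given as a rotation vector (axis times angle).
In Python, from workcell import ctrl gives the robot as it stands.
- The arm moves only by the tool play_rows, never from a script. Its argument "deltas" is a list of rows, each an object with "xyz": the shift along the tool's x, y, z in mm, a list of three; "roll": the turn about the tool's z in degrees. A call has 1 to 12 rows; each row is the pose to reach, as a shift and turn from the pose commanded when the call began, along the tool's axes at that moment; what a row does not reach only later rows make up. A row lasts 1/8 s, in which the tool goes at most 62.5 mm and 10.7 degrees, less where a joint would pass 70% of its speed; a pose out of reach is approached as far as the arm can. A call with a gripper value outside its range is refused whole. "fingers" is the opening, from 0 (shut) to 1 (fully open), set as the call begins (left out, the last holds). The fingers move at their own pace and stop on an object; "newtons" is the grip in N (left out, the last holds). Time passes only in rows, so rows that repeat a pose let the fingers close. It gives the time, the measured TCP pose, the force and the opening at its end, in the units of the state.
- ctrl.read_state(): the state, without advancing time (a new reading comes with each control period).
- ctrl.read_camera(name): name is "side" or "top" or "wrist"; returns (picture, depth): 384x512x3 uint8, blue, green, red; 384x512 float32, mm along the optical axis (not along the pixel's ray), 0 where there is no reading.
- ctrl.calibration(name): a dict with "intrinsics" (3x3 intrinsics, pixels), "k1" (the pictures are not rectified: a ray, as slopes to the right and down, at radius r is drawn at 1 + k1 r^2 times it, then the intrinsics apply), "position" and "attitude" of the camera in the world. Camera axes: x right, y down, z forward; pixel columns grow to the right and rows downward; lengths in mm; the calibration is good to about 2 mm. A picture is of the moment at which its call begins: read the wrist's pose just before it. calibration takes no time and is no camera call; for the wrist camera it gives the pose at the moment of the call.
- ctrl.finish_job(): hands the job in, once; it reports no verdict.
The state is a dict: "time": time; "q": joint angles; "qvel": joint speeds; "joint_torque": joint torques, N m; "tool_pos": TCP position; "eef_rot": TCP orientation; "ft_force": force on the tool from outside, world axes, zero at the start; "torque": the same for the moment, N m; "gripper_width": opening from 0.0 (shut) to 1.0 (fully open).
Only numpy, scipy, OpenCV 4.12 (cv2) and the standard library are available. Lean on these libraries where they do the work, as an engineer would, in place of code of your own. Each camera call takes 0.05 s, during which the arm holds its last target.

## Task

The aluminium cover on the mould half is to be tightened down on its gasket in cross order. Turn home the wing screw at the corner where the brass hose nipple sticks out of the mould, then the one diagonally opposite it: each clockwise to its stop, with its wings parallel to the long edges of the cover, the way the nipple points. Leave the two wing screws in between slack for the next round.

Things in the scene. Friction and masses are not known exactly. Their poses are not given: they have to be found in the camera images.
- mould: Fixed steel mould half, 240 (x) x 175 (y) x 60 mm, with the aluminium cover, 200 x 135 x 10 mm, on a black gasket; cover top at 73 mm. Origin: centre of its underside, z up, x along the long edges. Four like wing screws at x +-75, y +-55 mm. The brass hose nipple sticks 34 mm out of the -x side at y -55, 36 mm up. A loose steel ring, 28 mm wide, 20 mm high, stands mid-cover.
- nipple_wing (a point): Dark steel wing screw at the nipple corner (mould x -75, y -55). Point on its axis at mid blade, 98 mm above the bench, 25 mm above the cover; z up, x along the wings, so pinch across y; turns with the screw. 60 mm over the ears, top 39 mm above the cover; blade 9 mm thick, flat over its middle 36 mm, from 13 to 35 mm above the cover; round foot 20 mm wide.
- opposite_wing (a point): The like wing screw diagonally opposite (mould x +75, y +55). Point at mid blade, 98 mm above the bench; z up, x along the wings. On all the screws, x lies (1.3 rad minus the joint value) anticlockwise of the mould's x, seen from above.
- nipple_screw (a joint): Turn of the wing screw at the nipple corner, rad. 0 is slack; it grows as the screw turns clockwise seen from above, up to a rigid stop at 1.3: home, wings parallel to the cover's long edges. Starts at 0 to 0.4, turns stiffly (about 0.1 N m), stays where it is left and does not rise or sink.
- opposite_screw (a joint): Turn of the wing screw diagonally opposite, rad; same sense, stop, start and stiffness.
- between_screw_1 (a joint): Turn of a wing screw to be left slack, rad; the one at mould x +75, y -55. Same sense, stop, start and stiffness.
- between_screw_2 (a joint): Turn of the other wing screw to be left slack, rad; the one at mould x -75, y +55. Same sense, stop, start and stiffness.

How it is judged:
By the outcome, as a careful person would: the job done as asked, in the order asked, and still so for the second after the job is handed in, with the robot touching nothing.
It also fails if it takes over 45 s, if anything falls off the work surface, if the arm or the gripper's body presses on something with over 40 N, if the wrist force passes 120 N, or if a joint passes its speed limit or range.

## Working session

There is one attempt and no reset: what is moved stays moved. The work goes in short steps, Python scripts to look and compute and a tool call to move; the robot and the scene stay as the last step left them, time stands still between calls to the robot, and variables do not carry over. Pictures are saved under pics/ and viewed, and the job is handed in when it is done.

Besides the shell and the picture viewer there is one more tool, called after "Request:" as name([rows], argument=value, ...), one row to a line, values as JSON. play_rows: Moves the arm, as the interface text tells. Its arguments: {"type":"object","properties":{"deltas":{"type":"array"},"fingers":{"type":"number"},"newtons":{"type":"number"}},"required":["deltas"]}

```bash
mkdir -p pics; ls
python3 - <<'E'
from workcell import ctrl
import cv2,numpy as np
s=ctrl.read_state();print({k:np.round(v,3).tolist() for k,v in s.items()}, ctrl.nose_length)
for n in("top","side"):
    p,d=ctrl.read_camera(n);cv2.imwrite(f"pics/{n}0.png",p);np.savez(f"{n}0.npz",p=p,d=d)
    c=ctrl.calibration(n);print(n,{k:np.round(v,4).tolist() for k,v in c.items()})
E
```

```text
pics
{'time': 0.0, 'q': [-1.437, 0.207, 1.543, 0.0, 1.393, -0.151], 'qvel': [0.0, -0.001, 0.0, 0.001, 0.001, 0.0], 'joint_torque': [-0.001, -38.304, -29.16, -0.0, 0.011, 0.0], 'tool_pos': [160.907, -551.196, 210.416], 'eef_rot': [-2.512, 1.884, 0.002], 'ft_force': [0.37, 0.363, 0.242], 'torque': [0.046, 0.031, -0.024], 'gripper_width': 1.001} 17.0
top {'intrinsics': [[462.4572, 0.0, 253.4879], [0.0, 462.4572, 195.6927], [0.0, 0.0, 1.0]], 'k1': -0.0475, 'position': [478.0366, 45.5659, 826.1053], 'attitude': [-2.1909, 2.1333, -0.1574]}
side {'intrinsics': [[438.7527, 0.0, 251.3117], [0.0, 438.7527, 190.8742], [0.0, 0.0, 1.0]], 'k1': -0.1527, 'position': [337.1347, -395.2555, 632.148], 'attitude': [-2.3681, 0.5799, -0.2441]}
```

View pics/top0.png

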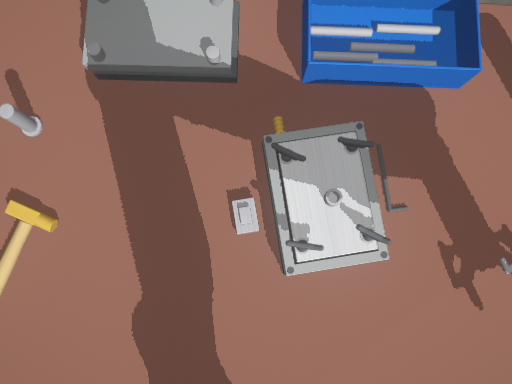

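View pics/side0.png

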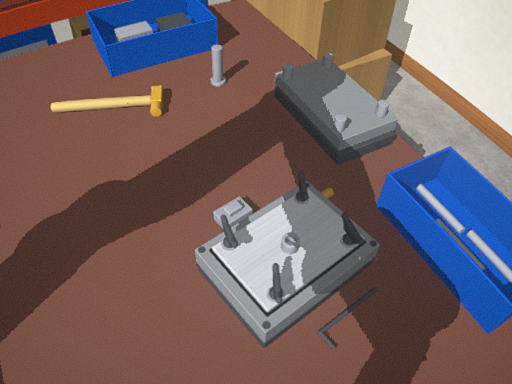

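The top view shows the brass nipple at (279,125) by the wing at (288,152). The diagonally opposite wing is at (373,234). Next I'll measure the mould pose and the wings.

```bash
cat > h.py <<'E'
import numpy as np,cv2
from scipy.spatial.transform import Rotation as R
def toworld(c,uv,z):
    K=np.array(c["intrinsics"]);uv=np.asarray(uv,float).reshape(-1,1,2)
    n=cv2.undistortPoints(uv,K,np.array([c["k1"],0,0,0.]))[:,0]
    d=R.from_rotvec(c["attitude"]).apply(np.c_[n,np.ones(len(n))]);p=np.array(c["position"])
    return p+d*((z-p[2])/d[:,2])[:,None]
def cloud(c,dep):
    K=np.array(c["intrinsics"]);v,u=np.mgrid[:384,:512]
    n=cv2.undistortPoints(np.c_[u.ravel(),v.ravel()].astype(float).reshape(-1,1,2),K,np.array([c["k1"],0,0,0.]))[:,0]
    P=np.c_[n,np.ones(len(n))]*dep.reshape(-1,1)
    P=R.from_rotvec(c["attitude"]).apply(P)+np.array(c["position"])
    P[dep.ravel()<=0]=np.nan
    return P.reshape(384,512,3)
E
python3 - <<'E'
from workcell import ctrl
from h import *
f=np.load("top0.npz");p,d=f["p"],f["d"]
C=cloud(ctrl.calibration("top"),d)
c=ctrl.calibration("top")
roi=np.zeros((384,512),bool);roi[110:285,225:410]=1
z=C[...,2]
m=roi&(z>50)&(z<125)
n,l,st,_=cv2.connectedComponentsWithStats(m.astype(np.uint8));k=1+np.argmax(st[1:,4]);m=l==k
print(st[k]); print(np.histogram(z[m],bins=range(50,126,5)))
mt=m&(z>52)
pts=C[m][:,:2].astype(np.float32);r=cv2.minAreaRect(pts);print("mould rect",r)
# cover mask by z
cv=m&(z>68);pts=C[cv&(z<80)][:,:2].astype(np.float32);print("cover rect",cv2.minAreaRect(pts))
w=m&(z>88)
n,l,st,ce=cv2.connectedComponentsWithStats(w.astype(np.uint8))
for i in range(1,n):
    if st[i,4]<15: continue
    P=C[l==i];print(ce[i],st[i,4],np.round(P.mean(0),1),np.round(P[:,2].max(),1),cv2.minAreaRect(P[:,:2].astype(np.float32)))
g=cv2.resize(p[100:290,220:420],None,fx=4,fy=4,interpolation=cv2.INTER_CUBIC)[:600]
cv2.imwrite("pics/top_zoom.png",cv2.resize(p[105:285,230:410],(600,600),interpolation=cv2.INTER_CUBIC))
hsv=cv2.cvtColor(p,cv2.COLOR_BGR2HSV);b=roi&(cv2.inRange(hsv,(18,120,80),(32,255,255))>0);print("brass",C[b].mean(0),b.sum())
E
```

```text
[  263   120   128   156 14753]
(array([  33, 2335, 2282,  167, 8080,  553,  124,   63,  172,   56,   91,
        647,  150,    0,    0]), array([ 50,  55,  60,  65,  70,  75,  80,  85,  90,  95, 100, 105, 110,
       115, 120, 125]))
mould rect ((580.9608764648438, -86.47457885742188), (241.3155975341797, 175.95164489746094), 10.513494491577148)
cover rect ((580.621337890625, -86.4939956665039), (200.50318908691406, 136.21372985839844), 10.420639038085938)
[355.40377358 142.0754717 ] 265 [ 663.  -126.5  105.8] 113.8 ((664.3009643554688, -127.01628112792969), (59.28786849975586, 10.14138412475586), 84.54352569580078)
[287.67843137 152.1372549 ] 255 [643.  -17.7 106.1] 113.9 ((644.067626953125, -18.164033889770508), (58.95854568481445, 9.461162567138672), 66.53726196289062)
[333.26530612 196.44897959] 147 [575.7 -93.5  92.3] 95.7 ((575.644287109375, -94.09962463378906), (26.27324104309082, 27.239009857177734), 18.38040542602539)
[372.72357724 234.35365854] 246 [ 515.7 -153.2  106.3] 112.3 ((516.6181030273438, -153.1576690673828), (57.4920539855957, 8.99718189239502), 64.07276916503906)
[304.46460177 245.07964602] 226 [496.4 -46.  107.6] 112.5 ((496.6536560058594, -45.911109924316406), (58.417266845703125, 9.029202461242676), 82.795654296875)
brass [706.89793921  -6.20844409  42.48695498] 136
```

View pics/top_zoom.png

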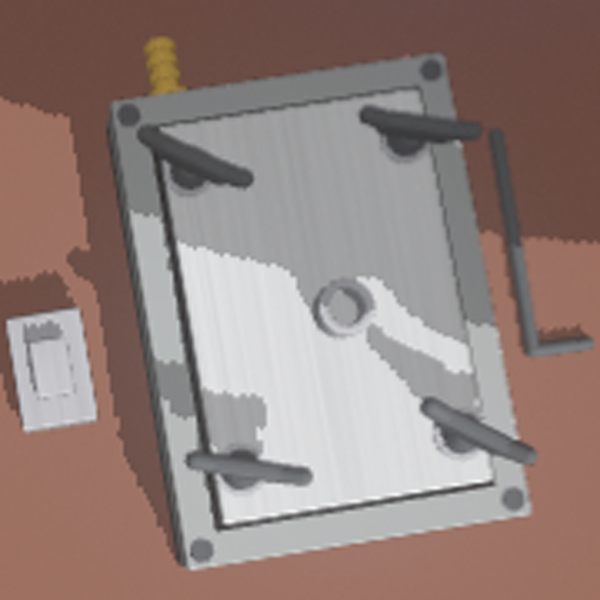

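The mould centre is (580.8,-86.5) with its long axis at 10.45°, and both rectangles match the sizes given. The nipple wing is at (644.3,-18.5), 66.5° in the world frame, so j≈0.32. The opposite wing is at (516.8,-153.7), 64.1°, j≈0.36. I'll work out the move to hover above the nipple wing.

```bash
cat >> h.py <<'E'
def go(s,xyz,ang):
    r=R.from_rotvec(s["eef_rot"]);M=r.as_matrix();a=np.degrees(np.arctan2(M[1,0],M[0,0]))
    d=(a-ang+180)%360-180
    print("tool z",np.round(M[:,2],3),"ang",round(a,2),"delta",np.round(M.T@(np.array(xyz)-s["tool_pos"]),1),"roll",round(d,2))
E
python3 - <<'E'
from workcell import ctrl
from h import *
s=ctrl.read_state();go(s,[644.3,-18.5,212],-23.5)
E
```

```text
tool z [-0.     0.002 -1.   ] ang -73.74 delta [-3.761e+02 -6.132e+02 -5.000e-01] roll -50.24
```

Request:
play_rows([
  {"xyz": [-10,-16,0],"roll": -2},
  {"xyz": [-30,-49,0],"roll": -5},
  {"xyz": [-55,-90,0],"roll": -9},
  {"xyz": [-80,-130,0],"roll": -13},
  {"xyz": [-105,-171,0],"roll": -17},
  {"xyz": [-130,-212,0],"roll": -21},
  {"xyz": [-155,-253,0],"roll": -25},
  {"xyz": [-180,-293,0],"roll": -29},
  {"xyz": [-205,-334,0],"roll": -33},
  {"xyz": [-230,-375,0],"roll": -37},
  {"xyz": [-250,-408,0],"roll": -40},
  {"xyz": [-260,-424,0],"roll": -42},
])

```text
time: 1.6
tool_pos: [495.8, -181.1, 211.4]
eef_rot: [-3.024, 0.851, 0.001]
ft_force: [-0.6, -0.5, 0.8]
gripper_width: 1.0
```

Run:
```python
from workcell import ctrl
from h import *
s=ctrl.read_state();go(s,[644.3,-18.5,212],-23.5)
```

```text
tool z [-0.001  0.001 -1.   ] ang -31.45 delta [  41.8 -216.2   -0.6] roll -7.95
```

Request:
play_rows([
  {"xyz": [4,-20,0],"roll": -1},
  {"xyz": [11,-55,0],"roll": -2},
  {"xyz": [18,-95,0],"roll": -4},
  {"xyz": [26,-135,0],"roll": -5},
  {"xyz": [34,-175,0],"roll": -7},
  {"xyz": [40,-205,0],"roll": -8},
  {"xyz": [42,-216,0],"roll": -8},
  {"xyz": [42,-216,0],"roll": -8},
  {"xyz": [42,-216,0],"roll": -8},
])

```text
time: 2.72
tool_pos: [643.8, -23.1, 211.5]
eef_rot: [3.073, -0.648, -0.001]
ft_force: [-0.9, -0.3, 0.3]
gripper_width: 1.003
```

```bash
cat > wr.py <<'E'
import sys
from workcell import ctrl
from h import *
tag=sys.argv[1]
s=ctrl.read_state();c=ctrl.calibration("wrist");p,d=ctrl.read_camera("wrist");cv2.imwrite(f"pics/{tag}.png",p)
print({k:np.round(s[k],2).tolist() for k in("time","tool_pos","q","ft_force","torque","gripper_width")})
C=cloud(c,d);z=C[...,2];w=((z>88)&(z<122)).astype(np.uint8)
n,l,st,ce=cv2.connectedComponentsWithStats(w)
for i in range(1,n):
    if st[i,4]<60: continue
    P=C[l==i];print(np.round(ce[i]),st[i,:4],np.round(np.percentile(P[:,2],[5,50,99]),1),np.round(np.concatenate([np.ravel(x) for x in cv2.minAreaRect(P[:,:2].astype(np.float32))]),1))
E
python3 wr.py w1
```

```text
{'time': 2.72, 'tool_pos': [643.76, -23.14, 211.49], 'q': [-0.17, 0.35, 1.36, -0.0, 1.43, 0.25], 'ft_force': [-0.93, -0.32, 0.27], 'torque': [-0.01, 0.01, 0.01], 'gripper_width': 1.0}
[447. 143.] [410 100 102 107] [88.1 88.7 90.3] [837.5 -61.7 128.5  64.   35.7]
[253. 179.] [249 149   9  61] [104.5 106.6 110.4] [643.6 -16.8  59.3   7.9  66.2]
[434. 225.] [428 207  12  36] [88.1 88.6 89.9] [ 802.6 -149.2   47.1    5.5   89.8]
[137. 245.] [123 230  29  33] [ 89.8 104.4 109.6] [498.7 -34.9  41.9  10.   83.2]
[311. 260.] [302 237  20  48] [103.5 106.5 110.3] [ 664.2 -124.1   57.5    9.2   83.5]
[441. 255.] [437 244   9  22] [88.  88.8 89.8] [ 802.9 -190.5    4.6   31.5    2. ]
[225. 258.] [214 247  24  22] [88.8 90.8 92.7] [576.2 -92.   26.1  25.4  76.8]
[448. 285.] [443 267  11  36] [88.1 88.7 90.3] [ 802.5 -238.4   57.5    5.3   89.7]
[202. 321.] [196 302  12  43] [ 91.2 106.  109.7] [ 516.9 -151.9   60.6    9.4   64.1]
```

View pics/w1.png

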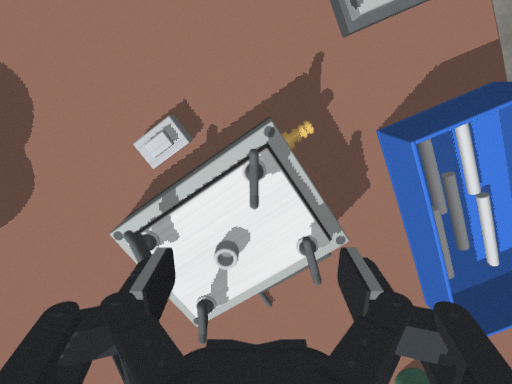

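Wrist view: the nipple wing at (253,179) measures (643.6,-16.8), 66.2°, with the brass nipple beside it at (300,133). That agrees with the top camera to about 1.5 mm. I'll aim for (643.8,-17.5) with tips above the 86 mm flat bottom, so TCP z=105.

Run:
```python
from workcell import ctrl
from h import *
s=ctrl.read_state();go(s,[643.8,-17.5,105],-23.6)
```

```text
tool z [-0.001 -0.    -1.   ] ang -23.82 delta [ -2.3  -5.2 106.6] roll -0.22
```

Request:
play_rows([
  {"xyz": [-2,-5,8],"roll": 0},
  {"xyz": [-2,-5,24],"roll": 0},
  {"xyz": [-2,-5,44],"roll": 0},
  {"xyz": [-2,-5,64],"roll": 0},
  {"xyz": [-2,-5,82],"roll": 0},
  {"xyz": [-2,-5,96],"roll": 0},
  {"xyz": [-2,-5,104],"roll": 0},
  {"xyz": [-2,-5,106],"roll": 0},
  {"xyz": [-2,-5,106],"roll": 0},
  {"xyz": [-2,-5,106],"roll": 0},
], fingers=0.6, newtons=50)

```text
time: 4.03
tool_pos: [645.4, -16.8, 106.5]
eef_rot: [-3.074, 0.646, -0.003]
ft_force: [-0.4, 0.6, -0.6]
gripper_width: 0.605
```

```bash
python3 wr.py w2
python3 - <<'E'
from workcell import ctrl
from h import *
s=ctrl.read_state();go(s,[643.8,-17.5,105],-23.6)
E
```

```text
{'time': 4.03, 'tool_pos': [645.44, -16.77, 106.54], 'q': [-0.16, 0.45, 1.45, 0.0, 1.24, 0.25], 'ft_force': [-0.4, 0.59, -0.62], 'torque': [0.03, 0.02, -0.03], 'gripper_width': 0.61}
[504. 174.] [495 167  17  13] [88.1 88.6 89.9] [812.1 -50.7  12.1   4.6   3.8]
[501. 256.] [488 176  24 171] [88.1 88.6 89.8] [ 802.6 -132.   167.7    5.9   89.8]
[253. 234.] [246 191  15  88] [104.1 106.5 110.2] [644.  -15.9  58.2   8.7  66.5]
[ 75. 310.] [ 64 302  28  20] [ 91.8 105.8 110.1] [500.9 -20.8   9.   13.5   1.6]
[215. 329.] [199 321  33  26] [88.4 90.9 92.5] [578.  -88.1  20.1  24.6  84.8]
tool z [ 0.002 -0.    -1.   ] ang -23.74 delta [-1.1  1.3  1.5] roll -0.14
```

View pics/w2.png

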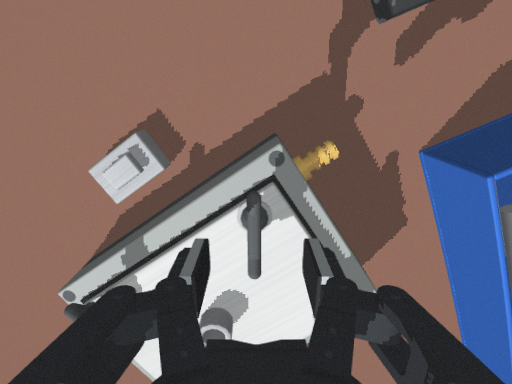

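The blade is at column 253, between the pads at about 205 and 307, so it is centred. Closing now.

Request:
play_rows([
  {"xyz": [0,1,1],"roll": 0},
  {"xyz": [0,1,1],"roll": 0},
  {"xyz": [0,1,1],"roll": 0},
  {"xyz": [0,1,1],"roll": 0},
  {"xyz": [0,1,1],"roll": 0},
  {"xyz": [0,1,1],"roll": 0},
  {"xyz": [0,1,1],"roll": 0},
  {"xyz": [0,1,1],"roll": 0},
], fingers=0, newtons=50)

```text
time: 5.08
tool_pos: [644.4, -17.6, 104.6]
eef_rot: [3.074, -0.646, -0.0]
ft_force: [-0.1, 0.1, 0.5]
gripper_width: 0.0
```

Run:
```python
from workcell import ctrl
from h import *
s=ctrl.read_state();print(s["torque"],s["ft_force"],s["gripper_width"]*85);go(s,[643.8,-17.5,105],-79.55)
```

```text
[ 0.00590893 -0.00890253 -0.03202679] [-0.1273156   0.12453748  0.45341334] 0.03203796365676852
tool z [-0.  0. -1.] ang -23.74 delta [-0.6  0.1 -0.4] roll 55.81
```

The opening reads 0, so nothing is between the pads. I'll look.

```bash
python3 wr.py w3; python3 -c "
from workcell import ctrl
import cv2
p,d=ctrl.read_camera('side');cv2.imwrite('pics/s3.png',cv2.resize(p[150:350,190:400],(800,600)))"
```

```text
{'time': 5.08, 'tool_pos': [644.35, -17.61, 104.59], 'q': [-0.16, 0.45, 1.46, 0.0, 1.24, 0.25], 'ft_force': [-0.13, 0.12, 0.45], 'torque': [0.01, -0.01, -0.03], 'gripper_width': 0.0}
[505. 173.] [499 168  13  11] [88.1 88.6 90.1] [810.7 -50.2   9.4   4.9   2.2]
[503. 241.] [491 175  21 140] [88.1 88.6 90. ] [ 802.7 -112.   127.6    5.5   89.7]
[254. 213.] [247 190  15  46] [104.3 106.5 110.2] [649.7  -2.8  29.7   8.6  66.6]
[ 84. 318.] [ 63 303  44  36] [ 89.4 102.6 109.9] [499.2 -31.8  35.1   9.8  82.7]
```

View pics/w3.png

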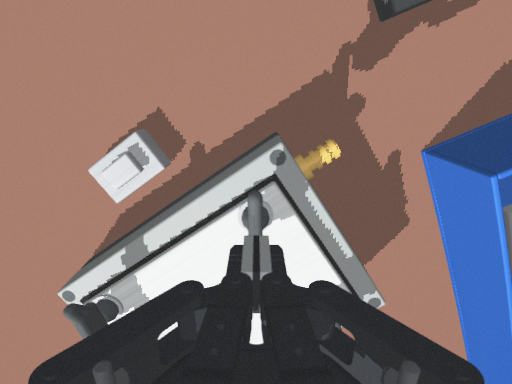

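View pics/s3.png

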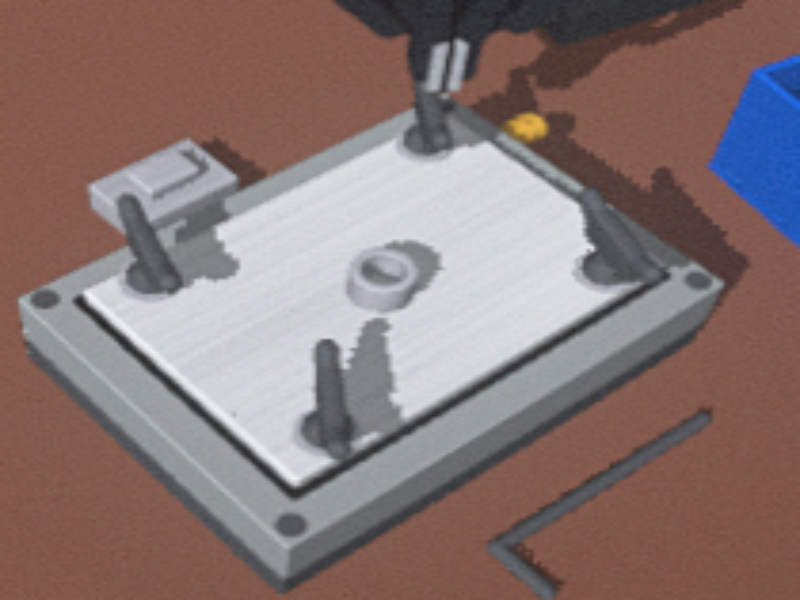

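Run:
```python
from workcell import ctrl
from h import *
c=ctrl.calibration("side");p,d=ctrl.read_camera("side");C=cloud(c,d)
ox,oy=190,150;sx,sy=210/800,200/600
for (u,v) in [(437,55),(437,75),(437,88),(457,55),(457,75),(457,85),(428,95),(428,105),(432,115),(440,125),(440,148),(410,60),(446,70)]:
    U,V=int(round(ox+u*sx)),int(round(oy+v*sy));print((u,v),(U,V),p[V,U],np.round(C[V,U],1))
cv2.imwrite("pics/s4.png",cv2.resize(p[150:205,280:340],(800,733),interpolation=cv2.INTER_NEAREST)[:600])
w=ctrl.calibration("wrist");p,d=ctrl.read_camera("wrist");C=cloud(w,d)
for (u,v) in [(250,240),(250,255),(250,270),(266,240),(266,255),(258,255),(254,225),(254,215),(254,300),(238,270)]: print("w",(u,v),p[v,u],np.round(C[v,u],1))
```

```text
(437, 55) (305, 168) [187 179 173] [635.8 -26.9 154.4]
(437, 75) (305, 175) [161 153 150] [637.9 -26.9 137.8]
(437, 88) (305, 179) [128 121 116] [638.8 -27.5 128.7]
(457, 55) (310, 168) [190 180 176] [644.  -28.7 152.2]
(457, 75) (310, 175) [164 159 153] [645.1 -30.2 137.5]
(457, 85) (310, 178) [161 155 156] [645.2 -31.4 131.8]
(428, 95) (302, 182) [93 87 84] [642.8 -16.3 108.8]
(428, 105) (302, 185) [95 91 89] [639.6 -21.4 108.2]
(432, 115) (303, 188) [99 97 94] [638.6 -26.4 106.4]
(440, 125) (306, 192) [69 67 67] [636.  -38.6 110.5]
(440, 148) (306, 199) [96 90 87] [631.6 -46.7 104.2]
(410, 60) (298, 170) [58 54 51] [630.1 -17.7 144.2]
(446, 70) (307, 173) [63 60 62] [641.3 -26.9 140.7]
w (250, 240) [118 117 111] [646.8  -4.6 132.2]
w (250, 255) [118 117 113] [646.8  -5.2 146. ]
w (250, 270) [117 116 113] [647.4  -4.4 159.7]
w (266, 240) [120 119 115] [654.3  -8.  132.1]
w (266, 255) [120 119 114] [653.8  -8.  146.4]
w (258, 255) [39 40 38] [650.6  -6.  147.3]
w (254, 225) [121 119 115] [647.   -8.9 106.3]
w (254, 215) [128 125 120] [649.8  -2.7 106.7]
w (254, 300) [50 48 46] [642.8 -19.1 160.2]
w (238, 270) [47 45 41] [640.6  -6.1 153.3]
```

View pics/s4.png

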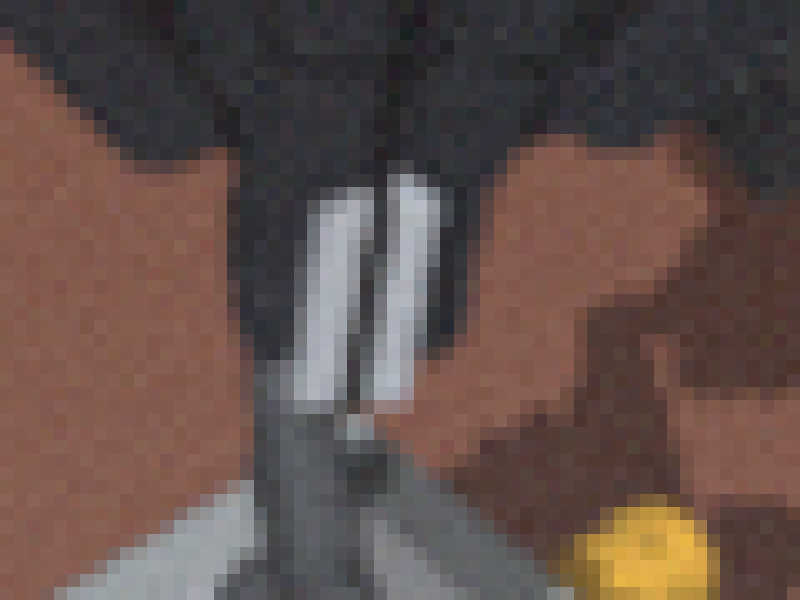

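Both cameras put the pad tips at z≈127 with the TCP at 104.6. So the real fingertips sit about 22 mm behind the reported TCP, not 17 mm ahead, and the jaws shut above the wing without touching it. The xy position agrees. I'll open, go down about 38 mm while watching the force, and look again.

Request:
play_rows([
  {"xyz": [0,0,0],"roll": 0},
  {"xyz": [0,0,0],"roll": 0},
  {"xyz": [0,0,0],"roll": 0},
  {"xyz": [0,0,0],"roll": 0},
  {"xyz": [0,0,5],"roll": 0},
  {"xyz": [0,0,11],"roll": 0},
  {"xyz": [0,0,18],"roll": 0},
  {"xyz": [0,0,24],"roll": 0},
  {"xyz": [0,0,28],"roll": 0},
  {"xyz": [0,0,30],"roll": 0},
  {"xyz": [0,0,30],"roll": 0},
], fingers=0.5)

```text
time: 6.65
tool_pos: [644.3, -17.6, 74.5]
eef_rot: [3.074, -0.646, -0.0]
ft_force: [0.3, -0.6, 0.6]
gripper_width: 0.5
```

```bash
cat > side.py <<'E'
import sys
from workcell import ctrl
from h import *
p,d=ctrl.read_camera('side');cv2.imwrite(f'pics/{sys.argv[1]}.png',cv2.resize(p[140:230,260:380],(800,600),interpolation=cv2.INTER_CUBIC))
C=cloud(ctrl.calibration("side"),d)
m=(p.min(2)>125)&(np.ptp(p.astype(int),2)<30)
m[:140]=0;m[230:]=0;m[:,:280]=0;m[:,345:]=0
m&=(C[...,2]>85)
n,l,st,ce=cv2.connectedComponentsWithStats(m.astype(np.uint8))
for i in range(1,n):
    if st[i,4]>8: print("light",ce[i].round(),st[i],np.round(C[l==i].min(0)),np.round(C[l==i].max(0)))
E
python3 wr.py w5; python3 side.py s5
```

```text
{'time': 6.65, 'tool_pos': [644.35, -17.61, 74.51], 'q': [-0.16, 0.48, 1.47, -0.0, 1.18, 0.25], 'ft_force': [0.27, -0.6, 0.6], 'torque': [0.05, 0.02, -0.01], 'gripper_width': 0.5}
[254. 259.] [245 209  19 104] [104.2 106.5 110.2] [644.1 -15.8  58.4   8.9  66. ]
[205. 258.] [181 237  38  62] [ 98.2 111.3 121.9] [625.   -5.1  14.2  23.2  13.6]
[307. 258.] [294 237  39  62] [ 98.4 111.2 121.7] [671.  -26.9  23.3  14.2  66. ]
[ 47. 342.] [ 34 332  34  23] [ 93.1 105.2 109.9] [500.7 -20.7  13.6   9.3  84. ]
[350. 364.] [347 347  11  33] [103.7 106.8 110.5] [ 667.9 -109.7   28.1    5.1   82.5]
light [321. 183.] [318 175   6  16  46] [660. -41. 101.] [666. -35. 134.]
light [289. 185.] [287 178   5  15  49] [615. -19.  97.] [619. -14. 133.]
```

View pics/w5.png

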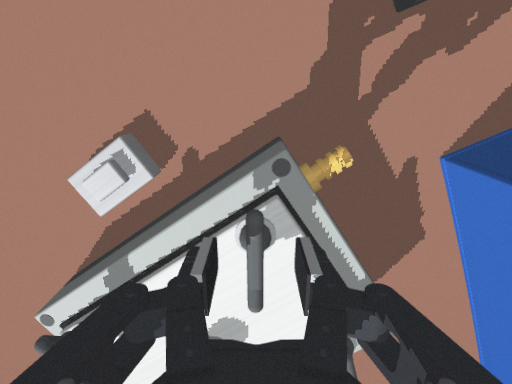

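View pics/s5.png

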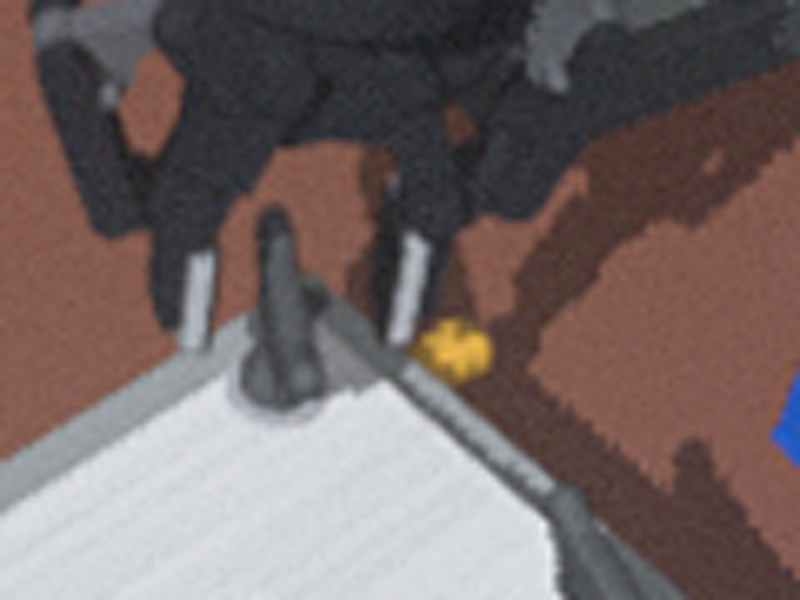

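The blade at (254,259) sits between the pads, whose tips are at z≈99. Going down 8 mm more, then closing.

Request:
play_rows([
  {"xyz": [-1,0,4],"roll": 0},
  {"xyz": [-1,0,8],"roll": 0},
  {"xyz": [-1,0,8],"roll": 0},
])

```text
time: 7.12
tool_pos: [642.9, -17.1, 65.9]
eef_rot: [3.074, -0.646, -0.002]
ft_force: [-1.0, -0.1, -0.9]
gripper_width: 0.498
```

Request:
play_rows([
  {"xyz": [0,0,0],"roll": 0},
  {"xyz": [0,0,0],"roll": 0},
  {"xyz": [0,0,0],"roll": 0},
  {"xyz": [0,0,0],"roll": 0},
  {"xyz": [0,0,0],"roll": 0},
  {"xyz": [0,0,0],"roll": 0},
], fingers=0, newtons=50)

```text
time: 7.88
tool_pos: [643.8, -17.3, 66.9]
eef_rot: [3.074, -0.646, 0.001]
ft_force: [0.5, -0.8, 1.4]
gripper_width: 0.093
```

```bash
python3 - <<'E'
from workcell import ctrl
from h import *
s=ctrl.read_state();print(s["torque"],s["ft_force"],s["gripper_width"]*85);go(s,[644,-17.5,66],-79.55)
E
python3 side.py s6
```

```text
[-0.09610263 -0.09732227  0.04212587] [ 0.49710573 -0.81730745  1.36344334] 7.864521939640659
tool z [ 0.001 -0.    -1.   ] ang -23.74 delta [0.3 0.1 0.9] roll 55.81
light [299. 188.] [296 181   6  15  50] [629. -27.  86.] [634. -18. 124.]
light [309. 186.] [308 180   4  13  34] [645. -33.  97.] [649. -28. 125.]
```

View pics/s6.png

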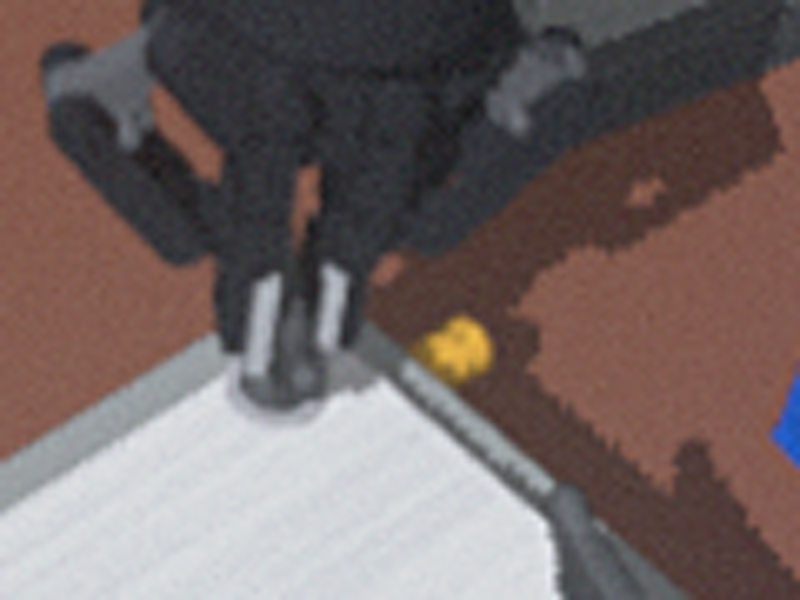

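The wing is gripped, opening about 8 mm. Turning clockwise, then creeping to the stop while watching the moment.

Request:
play_rows([
  {"xyz": [0,0,0],"roll": 2},
  {"xyz": [0,0,0],"roll": 6},
  {"xyz": [0,0,0],"roll": 11},
  {"xyz": [0,0,0],"roll": 16},
  {"xyz": [0,0,0],"roll": 21},
  {"xyz": [0,0,0],"roll": 26},
  {"xyz": [0,0,0],"roll": 31},
  {"xyz": [0,0,0],"roll": 36},
  {"xyz": [0,0,0],"roll": 41},
  {"xyz": [0,0,0],"roll": 46},
  {"xyz": [0,0,0],"roll": 50},
  {"xyz": [0,0,0],"roll": 52},
])

```text
time: 9.43
tool_pos: [644.6, -18.2, 66.9]
eef_rot: [-2.478, 1.931, -0.005]
ft_force: [3.1, -3.1, -0.9]
gripper_width: 0.092
```

```bash
cat > st.py <<'E'
from workcell import ctrl
from h import *
s=ctrl.read_state();print(s["time"],np.round(s["torque"],2),np.round(s["ft_force"],1),s["gripper_width"]*85,np.round(s["joint_torque"],2));go(s,[644,-17.5,66],-79.55)
E
python3 st.py
```

```text
9.425 [-0.52 -0.6   0.08] [ 3.1 -3.1 -0.9] 7.831179511815178 [  2.04 -46.69 -23.79   0.79   1.31  -0.05]
tool z [ 0.003 -0.002 -1.   ] ang -75.86 delta [-0.8  0.4  0.9] roll 3.69
```

Request:
play_rows([
  {"xyz": [-0.7,0.3,0],"roll": 1},
  {"xyz": [-0.7,0.3,0],"roll": 2},
  {"xyz": [-0.7,0.3,0],"roll": 3},
  {"xyz": [-0.7,0.3,0],"roll": 3.5},
  {"xyz": [-0.7,0.3,0],"roll": 3.5},
])

```text
time: 10.05
tool_pos: [644.6, -18.2, 66.9]
eef_rot: [-2.419, 2.004, -0.007]
ft_force: [5.8, -5.0, -1.9]
gripper_width: 0.092
```

```bash
python3 st.py
```

```text
10.05 [-0.77 -0.85  0.05] [ 5.8 -5.  -1.9] 7.800595296073344 [  3.07 -47.13 -23.39   1.12   1.75   0.06]
tool z [ 0.004 -0.002 -1.   ] ang -79.29 delta [-0.8  0.4  0.9] roll 0.26
```

Request:
play_rows([
  {"xyz": [1.2,-0.6,0],"roll": 0.5},
  {"xyz": [1.2,-0.6,0],"roll": 1},
  {"xyz": [1.2,-0.6,0],"roll": 1.5},
  {"xyz": [1.2,-0.6,0],"roll": 2},
  {"xyz": [1.2,-0.6,0],"roll": 2},
])

```text
time: 10.68
tool_pos: [644.6, -18.3, 66.9]
eef_rot: [2.386, -2.043, 0.004]
ft_force: [4.3, -3.2, -1.0]
gripper_width: 0.094
```

```bash
python3 st.py
```

```text
10.675 [-0.49 -0.69  0.77] [ 4.3 -3.2 -1. ] 7.9512098771351845 [  1.53 -46.4  -23.45   1.1    1.43   0.79]
tool z [ 0.002 -0.002 -1.   ] ang -81.14 delta [-0.9  0.4  0.9] roll -1.59
```

The moment jumped from 0.05 to 0.77 N m, so the stop is touching. A little more to confirm.

Request:
play_rows([
  {"xyz": [0.5,-0.3,0],"roll": 0.7},
  {"xyz": [0.5,-0.3,0],"roll": 1.5},
  {"xyz": [0.5,-0.3,0],"roll": 1.5},
])

```text
time: 11.05
tool_pos: [644.6, -18.3, 67.0]
eef_rot: [-2.359, 2.075, -0.002]
ft_force: [3.5, -3.4, 0.3]
gripper_width: 0.09
```

```bash
python3 st.py
```

```text
11.05 [-0.47 -0.59  1.21] [ 3.5 -3.4  0.3] 7.677504867122853 [  0.82 -45.49 -23.13   1.17   1.26   1.2 ]
tool z [ 0.001 -0.001 -1.   ] ang -82.67 delta [-0.8  0.5  1. ] roll -3.12
```

Firmly at the stop. Unwinding 2° to relax, opening and lifting.

Request:
play_rows([
  {"xyz": [0,0,0],"roll": -2},
  {"xyz": [0,0,0],"roll": -2},
])

```text
time: 11.3
tool_pos: [644.6, -18.2, 66.9]
eef_rot: [-2.393, 2.035, -0.001]
ft_force: [4.4, -2.7, 0.9]
gripper_width: 0.095
```

Request:
play_rows([
  {"xyz": [0,0,0],"roll": -2},
  {"xyz": [0,0,0],"roll": -2},
  {"xyz": [0,0,0],"roll": -2},
  {"xyz": [0,0,0],"roll": -2},
  {"xyz": [0,0,-10],"roll": -2},
  {"xyz": [0,0,-30],"roll": -2},
  {"xyz": [0,0,-60],"roll": -2},
  {"xyz": [0,0,-90],"roll": -2},
  {"xyz": [0,0,-105],"roll": -2},
  {"xyz": [0,0,-110],"roll": -2},
  {"xyz": [0,0,-110],"roll": -2},
], fingers=0.5)

```text
time: 12.68
tool_pos: [643.8, -18.1, 176.2]
eef_rot: [2.428, -1.993, -0.001]
ft_force: [-0.7, 0.1, 0.8]
gripper_width: 0.498
```

```bash
python3 wr.py w7; sed -i 's/^tag=.*/tag=sys.argv[1]/' wr.py;  python3 - <<'E'
from workcell import ctrl
from h import *
s=ctrl.read_state();go(s,[516.8,-153.2,177],-25.9)
E
```

```text
{'time': 12.68, 'tool_pos': [643.81, -18.07, 176.24], 'q': [-0.16, 0.38, 1.4, 0.0, 1.37, 1.21], 'ft_force': [-0.66, 0.09, 0.76], 'torque': [-0.04, 0.01, 0.04], 'gripper_width': 0.5}
[424.  27.] [338   2 174  53] [88.1 88.8 90.4] [ 8.029e+02 -1.248e+02  5.400e+00  1.515e+02  2.000e-01]
[256. 195.] [251 162  11  68] [103.9 106.4 110.3] [644.1 -16.7  59.6   8.7  11. ]
[382. 196.] [352 183  63  29] [ 94.6 106.1 110.1] [ 664.1 -124.2   58.2    9.4   82.8]
[253. 328.] [227 315  55  26] [ 89.8 103.1 109.6] [497.4 -43.3  57.6  11.1  82.2]
tool z [-0.002  0.    -1.   ] ang -78.74 delta [107.9 150.5  -1.4] roll -52.84
```

View pics/w7.png

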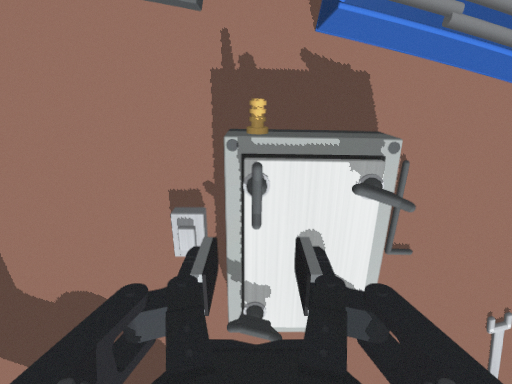

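The nipple wing at (256,195) now measures 11.0° against the mould's 10.45°, and in the picture it is parallel to the cover edges. The between wings are unchanged (82.8°, 82.2°). Now to the opposite wing.

Request:
play_rows([
  {"xyz": [7,9,0],"roll": -3},
  {"xyz": [20,28,0],"roll": -9},
  {"xyz": [38,53,0],"roll": -18},
  {"xyz": [56,79,0],"roll": -27},
  {"xyz": [74,104,0],"roll": -36},
  {"xyz": [92,129,0],"roll": -44},
  {"xyz": [103,145,0],"roll": -50},
  {"xyz": [108,151,0],"roll": -53},
  {"xyz": [108,151,0],"roll": -53},
  {"xyz": [108,151,0],"roll": -53},
])

```text
time: 13.98
tool_pos: [517.0, -153.1, 175.8]
eef_rot: [-3.062, 0.701, 0.002]
ft_force: [1.5, -0.3, 0.2]
gripper_width: 0.503
```

```bash
python3 wr.py w8;  python3 - <<'E'
from workcell import ctrl
from h import *
s=ctrl.read_state();go(s,[517,-153.8,66],-25.9)
E
```

```text
{'time': 13.98, 'tool_pos': [516.96, -153.1, 175.82], 'q': [-0.45, 0.16, 1.67, 0.0, 1.31, 0.0], 'ft_force': [1.5, -0.28, 0.22], 'torque': [0.03, 0.04, 0.06], 'gripper_width': 0.5}
[171.  86.] [151  48  39  78] [ 93.1 106.  110. ] [497.  -44.4  59.    9.7  82.5]
[408.  88.] [394  49  30  78] [ 91.1 105.6 110.5] [ 663.6 -124.6   59.    10.    83.5]
[288.  99.] [271  82  35  35] [89.6 91.1 92.9] [575.5 -92.5  26.7  27.4  86.8]
[255. 196.] [250 163  11  68] [103.7 106.5 110.5] [ 516.6 -151.9   58.6    8.8   64.3]
tool z [-0.001  0.001 -1.   ] ang -25.75 delta [  0.3   0.8 110. ] roll 0.15
```

View pics/w8.png

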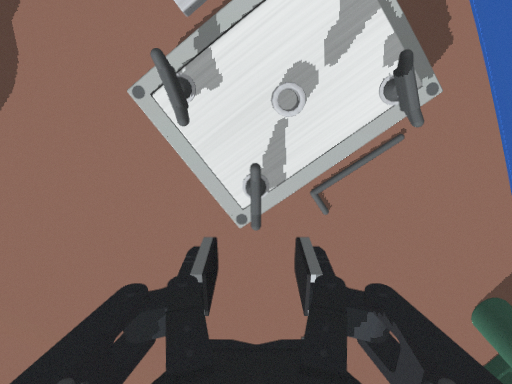

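The opposite wing at (255,196) is at 64.3° and centred between the jaws. Going straight down 110 mm.

Request:
play_rows([
  {"xyz": [0,0.5,8],"roll": 0},
  {"xyz": [0,0.5,24],"roll": 0},
  {"xyz": [0,0.5,44],"roll": 0},
  {"xyz": [0,0.5,64],"roll": 0},
  {"xyz": [0,0.5,82],"roll": 0},
  {"xyz": [0,0.5,96],"roll": 0},
  {"xyz": [0,0.5,105],"roll": 0},
  {"xyz": [0,0.5,109],"roll": 0},
  {"xyz": [0,0.5,109],"roll": 0},
])

```text
time: 15.15
tool_pos: [517.1, -154.1, 67.7]
eef_rot: [3.063, -0.7, 0.0]
ft_force: [-0.0, 0.6, -0.5]
gripper_width: 0.498
```

Request:
play_rows([
  {"xyz": [0,0,0],"roll": 0},
  {"xyz": [0,0,0],"roll": 0},
  {"xyz": [0,0,0],"roll": 0},
  {"xyz": [0,0,0],"roll": 0},
  {"xyz": [0,0,0],"roll": 0},
  {"xyz": [0,0,0],"roll": 0},
], fingers=0)

```text
time: 15.9
tool_pos: [516.1, -153.6, 68.4]
eef_rot: [-3.063, 0.699, 0.003]
ft_force: [-3.9, 1.9, 5.0]
gripper_width: 0.093
```

```bash
python3 st.py
```

```text
15.9 [0.28 0.6  0.03] [-3.9  1.9  5. ] 7.885445090906655 [ -0.3  -35.48 -25.11   0.08  -1.27   0.06]
tool z [-0.002  0.001 -1.   ] ang -25.72 delta [  56.2 -178.1    2.2] roll 53.83
```

Gripped. Turning 50°, with a 1 mm correction toward the wing's axis.

Request:
play_rows([
  {"xyz": [-1,0,0],"roll": 2},
  {"xyz": [-1,0,0],"roll": 6},
  {"xyz": [-1,0,0],"roll": 11},
  {"xyz": [-1,0,0],"roll": 16},
  {"xyz": [-1,0,0],"roll": 21},
  {"xyz": [-1,0,0],"roll": 26},
  {"xyz": [-1,0,0],"roll": 31},
  {"xyz": [-1,0,0],"roll": 36},
  {"xyz": [-1,0,0],"roll": 41},
  {"xyz": [-1,0,0],"roll": 45},
  {"xyz": [-1,0,0],"roll": 48},
  {"xyz": [-1,0,0],"roll": 50},
])

```text
time: 17.4
tool_pos: [516.4, -153.9, 68.3]
eef_rot: [2.478, -1.931, 0.002]
ft_force: [-3.1, 0.2, 5.5]
gripper_width: 0.093
```

```bash
python3 st.py
```

```text
17.4 [-0.05  0.42  0.13] [-3.1  0.2  5.5] 7.890750158483635 [  0.2  -35.   -23.74   0.3   -0.66  -0.09]
tool z [ 0.001 -0.001 -1.   ] ang -75.84 delta [-101.1 -157.1    2.3] roll 3.71
```

Request:
play_rows([
  {"xyz": [0,0,0],"roll": 1},
  {"xyz": [0,0,0],"roll": 2},
  {"xyz": [0,0,0],"roll": 3},
  {"xyz": [0,0,0],"roll": 4},
  {"xyz": [0,0,0],"roll": 5},
  {"xyz": [0,0,0],"roll": 5.5},
  {"xyz": [0,0,0],"roll": 5.5},
])

```text
time: 18.27
tool_pos: [516.4, -154.0, 68.4]
eef_rot: [2.386, -2.043, 0.002]
ft_force: [-1.8, -1.0, 4.6]
gripper_width: 0.093
```

```bash
python3 st.py
```

```text
18.275 [0.03 0.38 0.72] [-1.8 -1.   4.6] 7.91563301349196 [ -0.47 -34.89 -23.66   0.59  -0.66   0.77]
tool z [ 0.001 -0.001 -1.   ] ang -81.14 delta [-115.2 -147.1    2.2] roll -1.59
```

Same signature at the same angle (-81.1°, 0.72 N m). A little further to confirm, then relax and release.

Request:
play_rows([
  {"xyz": [0,0,0],"roll": 0.7},
  {"xyz": [0,0,0],"roll": 1.5},
  {"xyz": [0,0,0],"roll": 1.5},
])

```text
time: 18.65
tool_pos: [516.4, -154.0, 68.4]
eef_rot: [2.36, -2.072, 0.002]
ft_force: [-1.7, 0.1, 6.1]
gripper_width: 0.093
```

```bash
python3 st.py
```

```text
18.65 [0.04 0.36 1.12] [-1.7  0.1  6.1] 7.86285158454538 [ -0.85 -34.84 -23.63   0.73  -0.67   1.12]
tool z [ 0.    -0.002 -1.   ] ang -82.56 delta [-118.8 -144.2    2.2] roll -3.01
```

Request:
play_rows([
  {"xyz": [0,0,0],"roll": -2},
  {"xyz": [0,0,0],"roll": -2},
])

```text
time: 18.9
tool_pos: [516.4, -154.0, 68.4]
eef_rot: [2.395, -2.033, 0.002]
ft_force: [-2.6, -0.2, 5.7]
gripper_width: 0.089
```

Request:
play_rows([
  {"xyz": [0,0,0],"roll": 0},
  {"xyz": [0,0,0],"roll": 0},
  {"xyz": [0,0,0],"roll": 0},
  {"xyz": [0,0,0],"roll": 0},
  {"xyz": [0,0,-10],"roll": 0},
  {"xyz": [0,0,-30],"roll": 0},
  {"xyz": [0,0,-60],"roll": 0},
  {"xyz": [0,0,-90],"roll": 0},
  {"xyz": [0,0,-110],"roll": 0},
  {"xyz": [0,0,-120],"roll": 0},
  {"xyz": [0,0,-120],"roll": 0},
], fingers=0.5)

```text
time: 20.27
tool_pos: [516.5, -153.8, 188.5]
eef_rot: [-2.393, 2.035, -0.003]
ft_force: [0.8, -1.3, 0.1]
gripper_width: 0.498
```

```bash
python3 wr.py w9
```

```text
{'time': 20.27, 'tool_pos': [516.51, -153.75, 188.46], 'q': [-0.45, 0.15, 1.66, 0.0, 1.33, 0.96], 'ft_force': [0.76, -1.3, 0.06], 'torque': [-0.01, -0.02, 0.05], 'gripper_width': 0.5}
[113.  23.] [102   0  24  51] [ 90.2 105.2 110.1] [634.2 -19.6  39.1   9.8  10.8]
[261.   9.] [221   0  70  20] [ 91.4 105.7 110.3] [ 663.4 -128.9   52.9    9.5   82.7]
[199. 113.] [184  97  32  32] [89.2 91.  92.6] [575.8 -93.   26.4  27.1   8.8]
[256. 191.] [250 159  12  65] [104.1 106.5 110.1] [ 517.2 -151.9   58.9    9.    10.6]
[136. 192.] [101 181  67  27] [ 91.1 105.5 109.9] [497.2 -44.7  59.7   9.4  83.2]
```

View pics/w9.png

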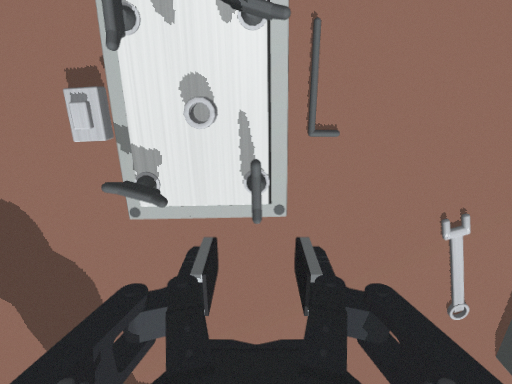

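Both tightened wings, at (256,191) and (113,23), lie at 10.6–10.8°, parallel to the cover's long edges. The between wings and the ring have not moved. Handing in.

```bash
python3 -c "
from workcell import ctrl
print(ctrl.finish_job())"
```

```text
the job is handed in; nothing more can be done
None
```

I turned the wing screw at the nipple corner clockwise to its stop, then the one diagonally opposite. I then lifted the gripper clear and handed the job in at about 20 s.

**Stops:** at each stop the moment rose from about 0.1 N m to over 1.1 N m. It began to rise at the same tool angle, about -81°, on both screws.

**Last pictures:** the two wings lie at 10.8° and 10.6°, against 10.45° for the cover's long edges. The two screws in between (about 83°) and the ring stayed where they were, within camera noise.

**What disagreed:** the real fingertips sit about 22 mm behind the reported TCP, not 17 mm ahead as stated. My first grip closed on air above the wing without touching it. I measured the tips with both cameras, went about 38 mm lower, and the grips after that held.

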